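# Stack one tier of a small kiln

### The arm

A 6-joint arm with a two-finger parallel gripper is mounted at the origin on the work surface. World frame = base frame: x ahead of the robot, y to its left, z up, the work surface at z = 0. Lengths are in m, angles in rad, forces in N, time in s.
With the tool pointing down it reaches from about 0.375 to 0.975 m from the base axis. Payload 3.8 kg.
Tool frame: the origin (TCP) lies between the finger pads, 19 mm behind the fingertips; this is the grasp point; z points along the fingers, y is the line along which they close (so a half turn about z gives the same grasp; the last joint's range is limited). The gripper opens to 88 mm and grips with 3 to 60 N. Pads are 18 mm wide; open, the fingers measure 123 mm over their backs; the gripper's body (75 mm by 187 mm) begins 45 mm behind the grasp point.
Start: joints at [-1.318, 0.264, 1.604, -0, 1.274, -0.037], TCP at [0.193, -0.647, 0.257] pointing down, gripper open.
Joint ranges: [-2.63, 2.63], [-0.94, 2.18], [0.31, 2.57], [-1.31, 4.45], [0, 2.66], [-2.55, 2.55]. Speed limits (rad/s): [2.57, 2.57, 3.14, 3.14, 3.14, 3.14].

### API

Orientations are given as a rotation vector (axis times angle).
In Python, from cell import manip, inverse_kinematics, cams, order gives the robot as it stands. Calls block until the motion is done:
- manip.move_pose(position, orientation): joint-space move of the TCP to a pose.
- manip.move_linear(position, rate=0.15, rot=None): straight line of the TCP; rot=None keeps the orientation; rate is the mean speed in m/s.
- manip.set_joints(angles): joint-space move.
- manip.set_gripper(opening, force=None): finger opening in m; force is the grip in N (None keeps the last); returns when the fingers have stopped.
- manip.dwell(seconds).
- inverse_kinematics(position, orientation): joint angles nearest the present ones, or None.
- manip.state(): the state.
- cams.capture(name): name is "scene" or "top" or "wrist"; returns a dict with "image" (420x560x3 uint8, blue, green, red), "z_map" (420x560 float32, m along the optical axis (not along the pixel's ray), 0 where there is no reading), "intrinsics" (3x3 intrinsics, pixels), "k1" (the pictures are not rectified: a ray, as slopes to the right and down, at radius r is drawn at 1 + k1 r^2 times it, then the intrinsics apply), "position" and "orientation" of the camera in the world; the wrist camera has in their place "T_tool_cam" (4x4, takes a point from camera to tool coordinates, whose origin is the TCP and whose axes are the flange's). Camera axes: x right, y down, z forward; pixel columns grow to the right and rows downward; lengths in m; the calibration is good to about 2 mm. A picture is of the moment at which its call begins: read the wrist's pose just before it.
A pose or a line that the arm cannot do raises manip.IKError and nothing moves.
- order.close_job(): hands the job in; it is judged then, once.
The state is a dict: "clock": time; "joint_pos": joint angles; "joint_velocities": joint speeds; "tau": joint torques, N m; "tool_pos": TCP position; "tcp_rot": TCP orientation; "contact_force": force on the tool from outside, world axes, zero at the start; "moment": the same for the moment, N m; "gripper_width": finger opening in m; "grasp_force": force on a finger pad.
Only numpy, scipy, OpenCV 4.12 (cv2) and the standard library are available. Lean on these libraries where they do the work, as an engineer would, in place of code of your own. Each camera call takes 0.05 s, during which the arm holds its last target. There are 200 camera calls.

### The job

Load the kiln base for firing: stand the two tall props upright on its bottom batt, one near each end, with the tea bowl upright in the middle between them, then lay the narrow batt across both props, level and squarely in line above the bottom one, and put the lion upright on the middle of it, lying lengthwise. Set each piece down rather than letting it drop. Leave the short prop, the jar and the tin of tools where they stand.

Things in the scene. Friction and masses are not known exactly. Their poses are not given: they have to be found in the camera images.
- kiln_base: Fixed base: steel frame 160 x 320 mm, 36 mm high, filled with firebrick (lifting bows reach 175 mm from the middle); centred on it the bottom batt, a buff slab 110 x 270 x 12 mm, its flat top 47 mm above the table. Origin: centre of the underside, at table height; y along its length, x across, z up. A tall prop goes on its centre line about 95 mm from the middle at each end.
- prop_a: Tall kiln prop: upright buff ceramic cylinder, 44 mm in diameter and 70 mm high, with a dark bore in its ends, about 0.18 kg. Origin: centre of its underside; z up along its axis. Grip it across the diameter. Alike with prop_b; either may go to either end.
- prop_b: The other tall kiln prop, 44 mm in diameter and 70 mm high. Origin: centre of its underside; z up.
- short_prop: A short kiln prop of the same 44 mm diameter but only 40 mm high: too low to clear the bowl, to be left where it stands. Origin: centre of its underside; z up.
- top_batt: Narrow batt: loose buff ceramic slab 60 x 250 x 12 mm lying flat on the table, about 0.36 kg. Origin: centre of its underside; y along its 250 mm length, x across its 60 mm width, z up. Grip it across the 60 mm width at its middle.
- tea_bowl: Small unglazed tea bowl, open at the top, round, 64 mm in diameter at the rim, a little narrower at the foot, 48 mm high, about 0.12 kg. Origin: centre of its underside; z up. Grip it from outside across the diameter, about 30 mm above its underside.
- lion: Unglazed white lion lying on a slab, 112 mm long, 46 wide, 83 high, 0.3 kg. Origin: centre of the slab's underside; x along its length (head to -x), y across, z up. The trunk has flat flanks 40 mm apart, 12 to 40 mm up, within 13 mm of x = 0: grip across them there, tool centre 35 mm up. The mane, beyond x = -13 mm, is wider.
- jar: Bystander: amber glass jar with a yellow cap, 62 mm in diameter, about 85 mm high. Origin: centre of its underside.
- tool_tin: Bystander: open tin 98 mm in diameter and 115 mm high with wooden-handled tools standing in it to 190 mm. Origin: centre of its underside.

How it is judged:
By the outcome, as a careful person would: the job done as asked, in the order asked, and still so for the second after the job is handed in, with the robot touching nothing.
It also fails if it takes over 128 s, if anything falls off the work surface, if the arm or the gripper's body presses on something with over 40 N, if the wrist force passes 120 N, or if a joint passes its speed limit or range.

## Working session

There is one attempt and no reset: what is moved stays moved. The work goes in short steps, each a Python script; the robot and the scene stay as the last script left them, time stands still between calls to the robot, and variables do not carry over. Pictures are saved under pics/ and viewed, at most 14 in all, crops included, and the job is handed in when it is done.

```bash
ls; mkdir -p pics; python3 - <<'E'
from cell import manip,cams
import cv2,numpy as np
for n in("top","scene"):
    c=cams.capture(n); cv2.imwrite(f"pics/{n}0.png",c["image"]); np.savez(f"{n}0.npz",**c)
    print(n,c["intrinsics"],c["k1"],c["position"],c["orientation"])
print(manip.state())
E
```

```text
pics
top [[513.77380869   0.         277.68161079]
 [  0.         513.77380869 208.26033762]
 [  0.           0.           1.        ]] -0.11545775300251056 [ 0.17915779 -0.01096373  1.51316032] [-2.15287776  2.05028504 -0.23418894]
scene [[473.7691929    0.         276.67131215]
 [  0.         473.7691929  212.33977478]
 [  0.           0.           1.        ]] 0.008101376768776387 [1.51921543 0.23632309 0.93567103] [-1.48101816 -1.94857696  0.89113685]
{'clock': 0.1, 'joint_pos': array([-1.31790636e+00,  2.64688093e-01,  1.60524181e+00,  3.76418761e-07,
        1.27373394e+00, -3.68748655e-02]), 'joint_velocities': array([ 0.000741  , -0.00249657, -0.00321841, -0.0005473 , -0.00178382,
       -0.00036048]), 'tau': array([ 2.53963181e-04, -5.03618073e+01, -3.58070040e+01,  7.30885332e-02,
        2.34283641e-02, -6.54365522e-05]), 'tool_pos': array([ 0.19272524, -0.64625587,  0.2562032 ]), 'tcp_rot': array([-3.10664027e+00, -4.53273362e-01,  3.49918435e-04]), 'contact_force': array([ 0.89014267,  0.29080086, -0.19427588]), 'moment': array([-0.01621892, -0.04305151, -0.003022  ]), 'grasp_force': 0.0, 'gripper_width': 0.08821000683987734}
```

View pics/top0.png

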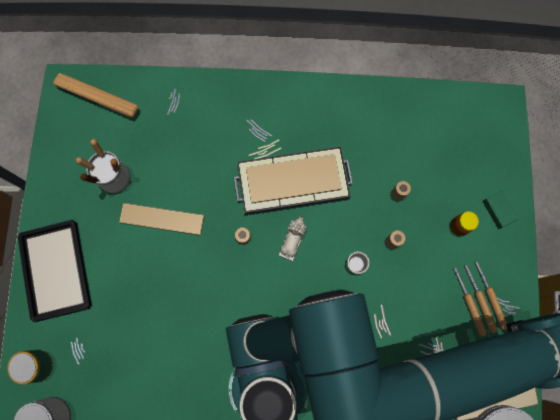

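View pics/scene0.png

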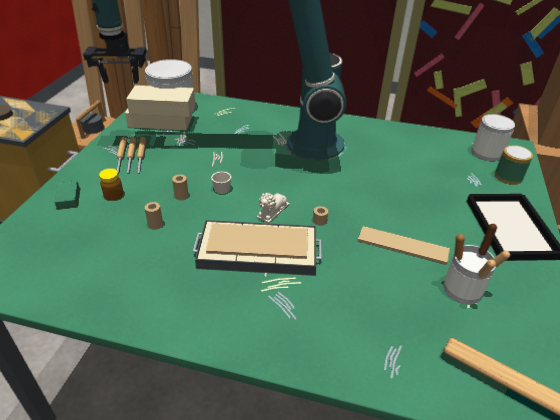

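The top view shows the base at (293,180), the narrow batt at (161,219), and the lion at (293,240). The bowl is at (358,263), the props are at (403,190), (397,240) and (242,236), the jar is at (466,223), and the tin is at (108,172). Next I'll measure them with colour masks, depth and rays.

```bash
cat > h.py <<'E'
import cv2,numpy as np
from scipy.spatial.transform import Rotation as R
def cloud(c,T=None):
    "world XYZ per pixel from the z_map"
    K=np.array(c["intrinsics"]);h,w=c["z_map"].shape
    uv=np.stack(np.meshgrid(np.arange(w),np.arange(h)),-1).reshape(-1,1,2).astype(float)
    s=cv2.undistortPoints(uv,K,np.array([float(c["k1"]),0,0,0])).reshape(h,w,2)
    p=np.dstack([s,np.ones((h,w))])*c["z_map"][...,None]
    if T is None: Rm,t=R.from_rotvec(c["orientation"]).as_matrix(),np.array(c["position"])
    else: Rm,t=T[:3,:3],T[:3,3]
    return p@Rm.T+t
def cast(c,uv,z,T=None):
    "pixels -> world points on plane z"
    s=cv2.undistortPoints(np.asarray(uv,float).reshape(-1,1,2),np.array(c["intrinsics"]),np.array([float(c["k1"]),0,0,0])).reshape(-1,2)
    if T is None: Rm,t=R.from_rotvec(c["orientation"]).as_matrix(),np.array(c["position"])
    else: Rm,t=T[:3,:3],T[:3,3]
    d=np.c_[s,np.ones(len(s))]@Rm.T
    return t+d*((z-t[2])/d[:,2])[:,None]
def rect(P):
    (x,y),(a,b),th=cv2.minAreaRect((P[:,:2]*1000).astype(np.float32))
    if a<b: a,b,th=b,a,th+90
    return round(x,1),round(y,1),round(a,1),round(b,1),round((th+90)%180-90,1)  # th: long axis vs world x
E
python3 - <<'E'
from h import *
for n,seeds in dict(top=dict(base=(293,180),batt=(161,219),lion=(293,240),bowl=(358,263),p1=(403,190),p2=(397,240),sp=(242,236),jar=(466,223),tin=(108,172))).items():
    c=dict(np.load(n+"0.npz")); X=cloud(c)
    print("table z",np.median(X[300:330,140:200,2]),"noise",X[300:330,140:200,2].std())
    hsv=cv2.cvtColor(c["image"],cv2.COLOR_BGR2HSV)
    m=~cv2.inRange(hsv,(60,90,0),(95,255,255)); 
    nl,L=cv2.connectedComponents(((m>0)).astype(np.uint8),connectivity=4)
    for k,(u,v) in seeds.items():
        l=L[v,u]; M=(L==l); P=X[M]; zt=np.percentile(P[:,2],90)
        T=X[M&(abs(X[...,2]-zt)<.008)]
        uv=np.argwhere(M&(abs(X[...,2]-zt)<.008))[:,::-1]
        print(k,M.sum(),"zt",zt.round(4),"topdepth",rect(T),"ray",rect(cast(c,uv,zt)))
E
```

```text
table z -0.0007572720644792863 noise 0.03582721298750435
base 6184 zt 0.0496 topdepth (606.4, -40.9, 316.4, 157.2, -78.9) ray (604.6, -40.7, 314.9, 156.4, -78.8)
batt 1786 zt 0.0157 topdepth (472.1, 349.4, 250.0, 63.2, 84.8) ray (471.6, 347.6, 249.4, 62.3, 84.5)
lion 704 zt 0.0785 topdepth (459.3, -59.1, 40.5, 39.4, -23.0) ray (458.1, -58.9, 40.2, 39.4, -23.6)
bowl 442 zt 0.0472 topdepth (366.1, -238.1, 61.3, 60.0, 78.0) ray (365.6, -238.1, 61.4, 59.8, 78.5)
p1 298 zt 0.0729 topdepth (586.0, -363.6, 43.3, 42.3, 81.1) ray (584.9, -362.3, 42.8, 42.6, -16.2)
p2 293 zt 0.0727 topdepth (437.2, -345.8, 41.8, 41.4, -86.2) ray (436.5, -345.2, 41.2, 40.6, 0.2)
sp 232 zt 0.0436 topdepth (429.8, 100.0, 41.4, 41.3, 6.8) ray (429.0, 99.6, 41.3, 40.7, 3.4)
jar 538 zt 0.0874 topdepth (495.7, -551.1, 53.0, 51.3, 78.1) ray (494.5, -549.9, 53.7, 51.3, 88.3)
tin 1630 zt 0.1589 topdepth (593.1, 519.5, 105.5, 97.4, 51.2) ray (593.8, 520.5, 108.4, 97.3, 51.6)
```

```bash
cat >> h.py <<'E'
def rv(psi): return (R.from_euler('z',psi)*R.from_euler('x',np.pi)).as_rotvec()
def psi_for(x,y,z,closing):
    "tool yaw whose closing line is at angle `closing`, mod pi, with joint 6 smallest"
    from cell import inverse_kinematics as ik
    best=None
    for k in(-1,0,1,2):
        p=closing+np.pi/2+k*np.pi; q=ik([x,y,z],rv(p))
        if q is not None and (best is None or abs(q[5])<best[0]): best=(abs(q[5]),p)
    return best[1]
def snap(name):
    from cell import manip,cams
    s=manip.state(); c=cams.capture("wrist"); cv2.imwrite(f"pics/{name}.png",c["image"])
    T=np.eye(4);T[:3,:3]=R.from_rotvec(s["tcp_rot"]).as_matrix();T[:3,3]=s["tool_pos"]
    T=T@np.array(c["T_tool_cam"]); np.savez(name+".npz",T=T,**c); return c,T
E
python3 - <<'E'
from h import *; from cell import manip
a=np.deg2rad
X=.605;Y=-.041
p=psi_for(X,Y,.42,a(11.1)); manip.move_pose([X,Y,.42],rv(p)); c,T=snap("wbase"); print(c["T_tool_cam"].round(3),c["intrinsics"][0,0],c["k1"],T[:3,3],manip.state()["joint_pos"])
X,Y=.48,-.06
p=psi_for(X,Y,.36,a(0)); manip.move_pose([X,Y,.36],rv(p)); snap("wlion")
print(manip.state()["clock"])
cv2.imwrite("pics/w1.png",cv2.resize(np.hstack([cv2.imread("pics/wbase.png"),cv2.imread("pics/wlion.png")]),(800,300)))
E
```

```text
[[ 0.    -0.957 -0.29   0.076]
 [ 1.     0.    -0.    -0.001]
 [ 0.    -0.29   0.957 -0.127]
 [ 0.     0.     0.     1.   ]] 314.3598342286685 -0.05684882273186555 [0.58918816 0.03250176 0.54666363] [-1.10087013e-01  7.86843079e-02  1.52675856e+00 -2.38726970e-04
  1.53668561e+00 -3.02443890e-01]
3.4667
```

View pics/w1.png

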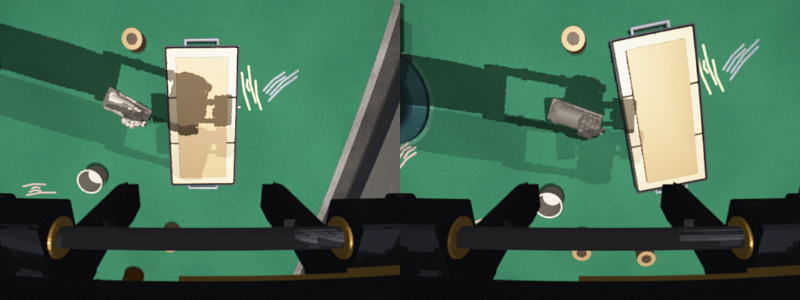

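The wrist pair shows the whole base and the lion from two sides. The lion's head points toward the base, at about (600,130) in the right half. I'll refine both from the depth clouds.

```bash
python3 - <<'E'
from h import *
C={}
for n in("top0","wbase","wlion"):
    c=dict(np.load(n+".npz")); X=cloud(c,c.get("T")); C[n]=X.reshape(-1,3)
    if n!="top0": X[255:]=9   # gripper part of picture
    P=X.reshape(-1,3); 
    t=P[(abs(P[:,0]-.5)<.03)&(abs(P[:,1]+.16)<.03)]; print(n,"table",np.median(t[:,2]).round(4))
    d=P[:,:2]-[.605,-.041]
    b=P[(np.abs(d)<[.2,.22]).all(1)&(P[:,2]>.0425)&(P[:,2]<.056)&(np.hypot(*d.T)<.19)]
    f=P[(np.abs(d)<[.2,.22]).all(1)&(P[:,2]>.028)&(P[:,2]<.056)&(np.hypot(*d.T)<.19)]
    print("base",np.median(b[:,2]).round(4),rect(b),rect(f))
    # robust: central-percentile centre of frame
    l=P[(np.hypot(P[:,0]-.465,P[:,1]+.059)<.075)&(P[:,2]<.1)&(P[:,2]>.006)]
    print("lion",len(l),rect(l))
    for z0,z1 in((.004,.014),(.014,.04),(.04,.06),(.06,.075),(.075,.09)):
        q=l[(l[:,2]>z0)&(l[:,2]<z1)]
        if len(q)>9: print("  ",z0,z1,len(q),rect(q),q.mean(0).round(3))
    for k,(x,y,h) in dict(p1=(.585,-.363,.07),p2=(.4365,-.345,.07),sp=(.429,.1,.04),bowl=(.366,-.238,.048)).items():
        q=P[(np.hypot(P[:,0]-x,P[:,1]-y)<.05)&(P[:,2]>h-.008)&(P[:,2]<h+.01)]
        if len(q)>60: print("  ",k,len(q),cv2.minEnclosingCircle((q[:,:2]*1000).astype(np.float32)),np.median(q[:,2]).round(4))
E
```

```text
top0 table -0.0006
base 0.0469 (555.8, -55.9, 305.3, 260.0, -68.6) (554.4, -52.0, 348.8, 272.6, -77.9)
lion 645 (467.1, -52.7, 149.2, 128.0, -20.0)
   0.004 0.014 74 (469.9, -53.8, 142.1, 128.0, -20.0) [ 0.472 -0.051  0.008]
   0.014 0.04 205 (467.8, -38.4, 148.9, 71.2, -7.7) [ 0.474 -0.045  0.032]
   0.04 0.06 158 (459.2, -58.3, 136.1, 48.4, -11.0) [ 0.424 -0.046  0.045]
   0.06 0.075 99 (461.8, -59.2, 50.7, 46.3, -19.5) [ 0.458 -0.059  0.068]
   0.075 0.09 109 (457.3, -59.6, 35.3, 35.2, -35.2) [ 0.456 -0.058  0.08 ]
   p1 180 ((587.1487426757812, -362.0768127441406), 23.347095489501953) 0.0697
   p2 177 ((436.1887512207031, -345.72955322265625), 22.364147186279297) 0.0694
   sp 173 ((430.0453796386719, 100.0689468383789), 21.556819915771484) 0.0396
   bowl 107 ((363.8807067871094, -238.33790588378906), 32.13229751586914) 0.0465
wbase table -0.0003
base 0.0467 (542.0, -53.4, 270.3, 245.1, -78.1) (551.6, -41.6, 323.0, 271.5, -78.3)
lion 2041 (465.3, -47.5, 149.0, 74.4, 0.8)
   0.004 0.014 211 (451.2, -36.9, 96.5, 39.3, -46.0) [ 0.454 -0.04   0.008]
   0.014 0.04 567 (469.2, -36.8, 14
[... 317 characters left out ...]
9901885986328) 0.0399
   bowl 187 ((363.4975891113281, -233.46372985839844), 31.050769805908203) 0.0462
wlion table -0.0003
base 0.0467 (541.5, -53.8, 270.8, 246.1, -78.1) (553.7, -50.6, 320.3, 272.1, -78.3)
lion 2508 (465.6, -43.5, 149.5, 75.2, -2.5)
   0.004 0.014 187 (478.5, -27.3, 145.3, 64.9, -20.5) [ 0.461 -0.035  0.008]
   0.014 0.04 647 (468.1, -37.8, 149.7, 72.4, -8.3) [ 0.48  -0.041  0.032]
   0.04 0.06 724 (439.2, -52.1, 96.3, 47.9, -10.8) [ 0.419 -0.042  0.043]
   0.06 0.075 415 (457.1, -55.4, 49.9, 49.2, 22.1) [ 0.463 -0.053  0.069]
   0.075 0.09 535 (459.4, -57.5, 37.1, 34.2, -20.7) [ 0.458 -0.057  0.079]
   sp 952 ((430.147216796875, 101.41964721679688), 22.2602481842041) 0.04
```

```bash
python3 - <<'E'
from h import *
th=np.deg2rad(11.5);ex=np.array([np.cos(th),np.sin(th)])
for n in("top0","wbase","wlion"):
    c=dict(np.load(n+".npz")); X=cloud(c,c.get("T"))
    if n!="top0": X[255:]=9
    P=X.reshape(-1,3); d=P[:,:2]-[.606,-.041]; lx=d@ex; ly=d@[-ex[1],ex[0]]
    near=(abs(lx)<.09)&(abs(ly)<.17)
    b=P[near&(P[:,2]>.0425)&(P[:,2]<.056)&(abs(lx)<.06)&(abs(ly)<.145)]; f=P[near&(P[:,2]>.028)&(P[:,2]<.056)&(abs(ly)<.162)]
    print(n,"batt",rect(b),"frame",rect(f))
    L=P[(np.hypot(P[:,0]-.45,P[:,1]+.052)<.085)&(lx<-.087)&(P[:,2]<.1)&(P[:,2]>.006)]
    print("lion",len(L),rect(L))
    for z0,z1 in((.004,.014),(.014,.035),(.035,.06),(.06,.075),(.075,.09)):
        q=L[(L[:,2]>z0)&(L[:,2]<z1)]
        if len(q)>9: print("  ",z0,z1,len(q),rect(q),q.mean(0).round(3))
c=dict(np.load("wlion.npz")); im=c["image"]
cv2.imwrite("pics/lioncrop.png",cv2.resize(im[110:220,170:330],None,fx=4,fy=4,interpolation=cv2.INTER_CUBIC))
E
```

```text
top0 batt (607.5, -41.5, 282.3, 112.3, -78.0) frame (608.1, -40.8, 322.9, 162.9, -78.3)
lion 669 (452.3, -51.3, 156.9, 151.5, 36.9)
   0.004 0.014 100 (452.3, -51.3, 156.9, 151.5, 36.9) [ 0.424 -0.041  0.008]
   0.014 0.035 91 (407.8, -39.8, 70.8, 47.2, -17.3) [ 0.397 -0.038  0.029]
   0.035 0.06 270 (422.6, -44.6, 87.8, 48.3, -20.8) [ 0.415 -0.043  0.042]
   0.06 0.075 99 (461.8, -59.2, 50.7, 46.3, -19.5) [ 0.458 -0.059  0.068]
   0.075 0.09 109 (457.3, -59.6, 35.3, 35.2, -35.2) [ 0.456 -0.058  0.08 ]
wbase batt (607.9, -39.4, 270.4, 110.4, -78.3) frame (606.9, -35.9, 312.0, 160.7, -78.2)
lion 2045 (431.6, -47.1, 120.9, 47.7, -18.1)
   0.004 0.014 251 (436.6, -32.8, 118.1, 42.1, -37.4) [ 0.444 -0.035  0.008]
   0.014 0.035 276 (426.5, -47.6, 105.2, 47.6, -21.5) [ 0.431 -0.032  0.026]
   0.035 0.06 781 (435.1, -47.2, 109.6, 44.9, -19.0) [ 0.414 -0.039  0.042]
   0.06 0.075 349 (456.5, -56.6, 51.6, 47.6, -59.5) [ 0.467 -0.053  0.069]
   0.075 0.09 388 (459.6, -57.3, 36.2, 34.1, -18.3) [ 0.458 -0.056  0.079]
wlion batt (607.1, -40.0, 271.2, 111.1, -78.5) frame (607.6, -39.4, 320.3, 161.9, -78.3)
lion 2550 (430.7, -47.7, 122.2, 48.5, -19.5)
   0.004 0.014 245 (426.5, -44.5, 112.4, 45.7, -18.2) [ 0.426 -0.029  0.008]
   0.014 0.035 291 (426.2, -47.3, 106.2, 47.1, -22.1) [ 0.415 -0.032  0.028]
   0.035 0.06 1064 (433.6, -48.8, 108.0, 48.5, -19.3) [ 0.413 -0.04   0.042]
   0.06 0.075 415 (457.1, -55.4, 49.9, 49.2, 22.1) [ 0.463 -0.053  0.069]
   0.075 0.09 535 (459.4, -57.5, 37.1, 34.2, -20.7) [ 0.458 -0.057  0.079]
```

View pics/lioncrop.png

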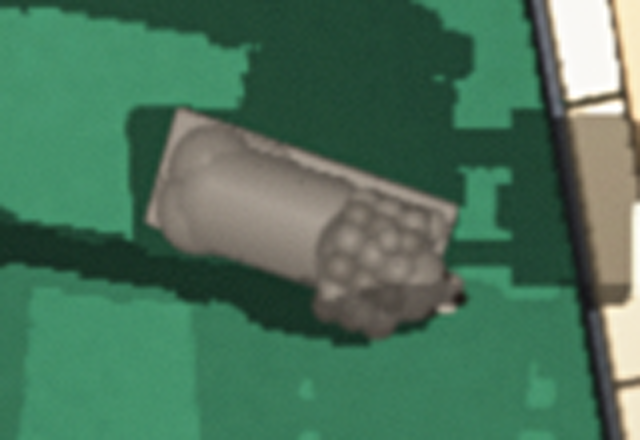

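The lion's slab measures 112.4 x 45.7 mm, centred at (426.5,-44.5) with its head toward -18.2°. The base is at (607.5,-40) mm with a yaw of 11.7°. One snapshot over the props and bowl, then I'll place the first prop.

```bash
cat >> h.py <<'E'
BYAW=np.deg2rad(11.7); BC=np.array([.6075,-.0400])
def bpt(lx,ly): return BC+R.from_euler('z',BYAW).as_matrix()[:2,:2]@[lx,ly]
def pick(x,y,z,closing,force,opening=.088,hover=.25):
    from cell import manip
    p=psi_for(x,y,hover,closing); manip.set_gripper(opening)
    manip.move_pose([x,y,hover],rv(p)); manip.move_linear([x,y,z+.04],.25); manip.move_linear([x,y,z],.08)
    print("at",manip.state()["tool_pos"].round(4),"F",manip.state()["contact_force"].round(1))
    manip.set_gripper(0,force); s=manip.state(); print("grip",s["gripper_width"].round(4),s["grasp_force"].round(1))
    manip.move_linear([x,y,z+.02],.08); manip.move_linear([x,y,hover],.25); s=manip.state(); print("lifted",s["gripper_width"].round(4),s["grasp_force"].round(1),s["clock"])
def place(x,y,z,closing,release,hover=.25,top=.05):
    "lower until touch (within 4 mm of z), open, retreat"
    from cell import manip
    p=psi_for(x,y,hover,closing); manip.move_pose([x,y,hover],rv(p))
    manip.move_linear([x,y,z+.03],.25); manip.move_linear([x,y,z+.004],.06); manip.dwell(.2)
    f0=manip.state()["contact_force"][2]
    for dz in np.arange(.003,-.0045,-.001):
        manip.move_linear([x,y,z+dz],.03); manip.dwell(.05); f=manip.state()["contact_force"][2]-f0
        if f>2.5: break
    print("touch dz",dz.round(4),"F",f.round(1),manip.state()["tool_pos"].round(4))
    manip.set_gripper(release); manip.dwell(.1); manip.move_linear([x,y,z+top],.12); manip.move_linear([x,y,hover],.25)
    print("clock",manip.state()["clock"])
E
python3 - <<'E'
from h import *; from cell import manip
manip.move_pose([.47,-.40,.36],rv(psi_for(.47,-.40,.36,0))); c,T=snap("wprops")
X=cloud(c,T); X[255:]=9; P=X.reshape(-1,3); best={}
for k,(x,y,h) in dict(p1=(.586,-.3625,.07),p2=(.4365,-.3455,.07),bowl=(.365,-.237,.048)).items():
    q=P[(np.hypot(P[:,0]-x,P[:,1]-y)<.045)&(P[:,2]>h-.008)&(P[:,2]<h+.01)]
    print(k,len(q),cv2.minEnclosingCircle((q[:,:2]*1000).astype(np.float32)) if len(q) else 0,np.median(q[:,2]))
L=np.load("wlion.npz");Q=cloud(L,L["T"])[:255].reshape(-1,3); q=Q[(np.hypot(Q[:,0]-.427,Q[:,1]+.045)<.07)]; d=(q[:,:2]-[.427,-.045])@[np.cos(np.deg2rad(-18.2)),np.sin(np.deg2rad(-18.2))]
print([(k,np.percentile(q[(d>k*.001)&(d<(k+5)*.001),2],99).round(4)) for k in range(10,60,5)])
x,y=.5862,-.3628
if T is not None:
    q=P[(np.hypot(P[:,0]-x,P[:,1]-y)<.045)&(P[:,2]>.062)&(P[:,2]<.08)]
    if len(q)>100:
        (a,b),r=cv2.minEnclosingCircle((q[:,:2]*1000).astype(np.float32))
        if 20<r<24.5: x,y=a/1000,b/1000
print(x,y)
pick(x,y,.042,BYAW,25)
t=bpt(0,-.095); place(*t,.042+.047,BYAW,.07)
E
```

```text
p1 909 ((585.6466674804688, -362.64697265625), 22.350753784179688) 0.06966497583722314
p2 914 ((437.3262634277344, -345.3041687011719), 22.0434627532959) 0.0698065599058097
bowl 654 ((364.1106872558594, -236.37197875976562), 32.115074157714844) 0.04737631745358514
[(10, np.float64(0.0672)), (15, np.float64(0.0812)), (20, np.float64(0.0822)), (25, np.float64(0.0815)), (30, np.float64(0.0838)), (35, np.float64(0.0829)), (40, np.float64(0.0817)), (45, np.float64(0.0788)), (50, np.float64(0.0779)), (55, np.float64(0.0719))]
0.5856466674804688 -0.36264697265625
at [ 0.5854 -0.3624  0.0413] F [-0.6  0.5 -1. ]Traceback (most recent call last):
  File "<stdin>", line 16, in <module>
  File "h.py", line 44, in pick
    manip.set_gripper(0,force); s=manip.state(); print("grip",s["gripper_width"].round(4),s["grasp_force"].round(1))
                                                              ^^^^^^^^^^^^^^^^^^^^^^^^
AttributeError: 'float' object has no attribute 'round'
```

```bash
sed -i 's/s\["gripper_width"\].round(4),s\["grasp_force"\].round(1)/np.round(s["gripper_width"],4),np.round(s["grasp_force"],1)/' h.py; sed -i 's/"touch dz",dz.round(4),"F",f.round(1)/"touch dz",np.round(dz,4),"F",np.round(f,1)/' h.py
python3 - <<'E'
from h import *; from cell import manip
s=manip.state(); print(s["gripper_width"],s["grasp_force"])
x,y=.58565,-.36265
manip.move_linear([x,y,.062],.08); manip.move_linear([x,y,.25],.25); print(manip.state()["gripper_width"])
place(*bpt(0,-.095),.042+.047,BYAW,.07)
pick(.4372,-.3455,.042,BYAW,25)
place(*bpt(0,.095),.042+.047,BYAW,.07)
E
```

```text
0.04338093348064837 24.998333025723696
0.043618289333583624
touch dz -0.001 F 6.9 [ 0.627  -0.1331  0.0892]
clock 14.95
at [ 0.4369 -0.3454  0.0415] F [ 0.5  0.1 -0.2]
grip 0.0433 25.0
lifted 0.0429 25.0 20.025
touch dz -0.001 F 6.6 [0.5885 0.053  0.0891]
clock 26.3833
```

```bash
python3 - <<'E'
from h import *; from cell import manip
pick(.3645,-.237,.031,BYAW,15)
place(*bpt(0,0),.031+.047,BYAW,.084)
# look at base from hover, tool pulled back so the camera sees it
x,y=bpt(0,-.06); manip.move_pose([x,y,.33],rv(psi_for(x,y,.33,BYAW))); c,T=snap("wchk")
X=cloud(c,T); X[255:]=9; P=X.reshape(-1,3)
for k,t,h in(("a",bpt(0,-.095),.117),("b",bpt(0,.095),.117),("bowl",bpt(0,0),.095)):
    q=P[(np.hypot(P[:,0]-t[0],P[:,1]-t[1])<.045)&(abs(P[:,2]-h)<.008)]
    if len(q)>50:
        (a,b),r=cv2.minEnclosingCircle((q[:,:2]*1000).astype(np.float32)); d=R.from_euler('z',-BYAW).as_matrix()[:2,:2]@(np.array([a,b])-BC*1000); print(k,"base-local",d.round(1),"r",r,np.median(q[:,2]))
# batt view
manip.move_pose([.47,.27,.33],rv(psi_for(.47,.27,.33,np.deg2rad(-5.5)))); c,T=snap("wbatt")
X=cloud(c,T); X[255:]=9; P=X.reshape(-1,3)
q=P[(abs(P[:,0]-.472)<.06)&(abs(P[:,1]-.348)<.15)&(P[:,2]>.006)&(P[:,2]<.02)]; print("batt",len(q),rect(q),np.median(q[:,2]),manip.state()["clock"])
cv2.imwrite("pics/w2.png",cv2.resize(np.hstack([cv2.imread("pics/wchk.png"),cv2.imread("pics/wbatt.png")]),(800,300)))
E
```

```text
at [ 0.3647 -0.2372  0.0313] F [0.4 0.6 0.2]
grip 0.0601 14.7
lifted 0.0602 14.6 31.6167
touch dz -0.001 F 7.2 [ 0.6078 -0.04    0.0782]
clock 37.65
a base-local [ -0.9 -95.6] r 21.962928771972656 0.11680743528127724
b base-local [-1.6 94.6] r 22.164926528930664 0.11696546773953742
bowl base-local [-0.7  1.3] r 31.7550048828125 0.09414334369834892
batt 8379 (472.2, 350.5, 250.7, 60.4, 84.4) 0.011820117889439763 39.7083
```

View pics/w2.png

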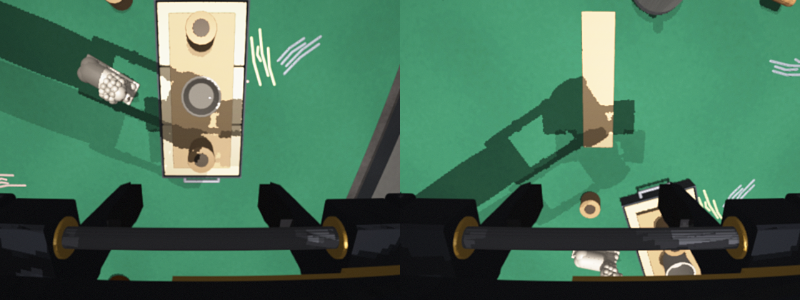

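Left half: both props and the bowl stand upright and in line at about (201,27), (201,97) and (201,160). Right half: the narrow batt is clear at (598,80). I'll lay the batt next.

```bash
python3 - <<'E'
from h import *; from cell import manip
pick(.4722,.3503,.022,np.deg2rad(-5.6),40,hover=.28)
place(*bpt(0,0),.022+.117,BYAW,.078,hover=.28)
x,y=bpt(0,-.06); manip.move_pose([x,y,.36],rv(psi_for(x,y,.36,BYAW))); c,T=snap("wchk2")
X=cloud(c,T); X[255:]=9; P=X.reshape(-1,3)
q=P[(np.hypot(*(P[:,:2]-BC).T)<.16)&(P[:,2]>.12)&(P[:,2]<.14)]; r=rect(q)
print("batt",r,np.median(q[:,2]),"local",R.from_euler('z',-BYAW).as_matrix()[:2,:2]@(np.array(r[:2])-BC*1000)); A=np.c_[q[:,:2],np.ones(len(q))]; print("slope",np.linalg.lstsq(A,q[:,2],rcond=None)[0])
# lion look, tool behind it
manip.move_pose([.43,-.12,.30],rv(psi_for(.43,-.12,.30,np.deg2rad(0)))); c,T=snap("wlion2")
X=cloud(c,T); X[255:]=9; P=X.reshape(-1,3); d=P[:,:2]-[.427,-.045]; u=np.array([np.cos(np.deg2rad(-18.2)),np.sin(np.deg2rad(-18.2))])
a=d@u; b=d@[-u[1],u[0]]
for z0,z1 in((.004,.014),(.006,.04),(.006,.1)):
    q=P[(abs(a)<.075)&(abs(b)<.045)&(P[:,2]>z0)&(P[:,2]<z1)]; print(z0,z1,len(q),rect(q))
print(manip.state()["clock"])
cv2.imwrite("pics/w3.png",cv2.resize(np.hstack([cv2.imread("pics/wchk2.png"),cv2.imread("pics/wlion2.png")]),(800,300)))
E
```

```text
at [0.4719 0.3502 0.0214] F [-0.3  0.2 -0.1]
grip 0.0597 40.0
lifted 0.0595 40.0 44.1667
touch dz -0.001 F 8.9 [ 0.6078 -0.04    0.1393]
clock 50.225
batt (606.6, -39.4, 249.8, 60.6, -78.3) 0.12879009134134067 local [-0.75962815  0.77004225]
slope [0.00029577 0.00129703 0.12864645]
0.004 0.014 242 (425.7, -46.2, 112.5, 47.3, -18.8)
0.006 0.04 975 (425.6, -46.1, 111.8, 47.5, -19.0)
0.006 0.1 3539 (430.2, -47.4, 121.3, 48.7, -19.7)
51.625
```

View pics/w3.png

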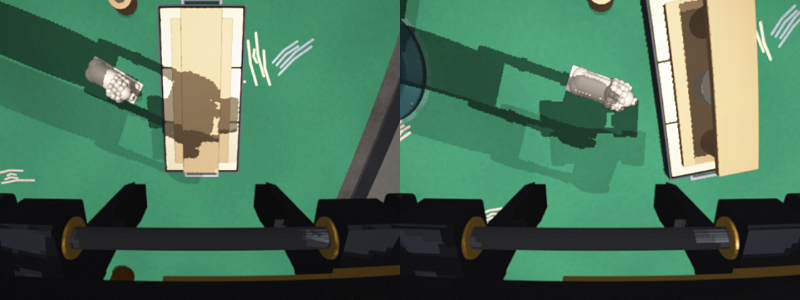

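The batt lies level within 0.8 mm of true and in line at (203,90). The lion is at (425.8,-46) mm with its head at -18.9°. Its mane reaches about 83 mm within the gripper body's footprint, so I'll grip 41 mm up and 4 mm toward the tail to stay clear of it.

```bash
python3 - <<'E'
from h import *; from cell import manip
head=np.deg2rad(-18.9); v=lambda a:np.array([np.cos(a),np.sin(a)])
g=np.array([.4258,-.0460])-.004*v(head); cl=head+np.pi/2
p0=psi_for(*g,.32,cl)
pick(*g,.041,cl,30,hover=.32)
p1=psi_for(*BC,.32,BYAW); hf=head+p1-p0; print("head final",np.rad2deg(hf))
t=BC+[-.0005,.0003]-.004*v(hf)
place(*t,.129+.041,BYAW,.062,hover=.33,top=.09)
x,y=bpt(0,-.06); manip.move_pose([x,y,.40],rv(psi_for(x,y,.40,BYAW))); c,T=snap("wend")
X=cloud(c,T); X[255:]=9; P=X.reshape(-1,3); q=P[(np.hypot(*(P[:,:2]-BC).T)<.09)&(P[:,2]>.135)&(P[:,2]<.24)]
print(rect(q),q[:,2].max())
q=q[q[:,2]<.15]; print(rect(q))
manip.move_pose([.35,-.45,.40],rv(psi_for(.35,-.45,.40,0)))
from cell import cams
im=cams.capture("scene")["image"]; cv2.imwrite("pics/end.png",cv2.resize(np.hstack([im[130:330,130:410],cv2.resize(c["image"],(280,200))]),(800,286))); print(manip.state()["clock"])
E
```

```text
at [ 0.4222 -0.0447  0.0412] F [ 0.7  0.4 -0.7]
grip 0.0397 30.0
lifted 0.0398 30.0 57.1167
head final 281.7
touch dz -0.001 F 7.8 [ 0.6064 -0.0358  0.1701]
clock 63.0417
(606.8, -45.4, 120.9, 48.1, -78.3) 0.2128784339196219
(602.0, -23.5, 76.1, 47.5, -78.3)
65.2333
```

View pics/end.png

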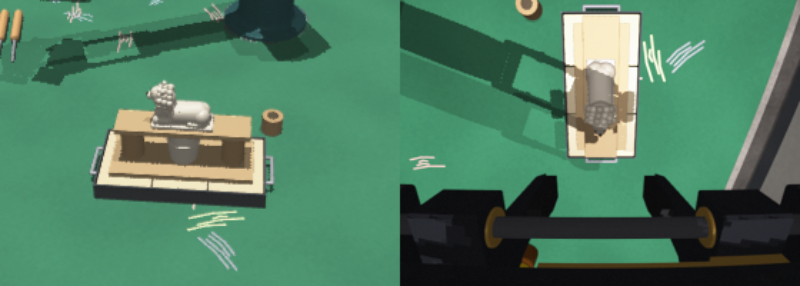

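The scene view shows the finished stack: the lion upright on the middle of the batt at about (183,112), with the bowl and props standing beneath it. Nothing touches the robot, so I'll hand it in.

```bash
python3 -c "
from cell import order; print(order.close_job())"
```

```text
the job is handed in; nothing more can be done
None
```

The kiln base is loaded as asked and the job was handed in at about 65 s on the robot's clock; in the last images every piece stood in place, and no verdict came back.

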